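# Turn up the stirring of the culture jar by four clicks

## Robot

A 7-joint arm with a two-finger parallel gripper is mounted at the origin on the work surface. World frame = base frame: x ahead of the robot, y to its left, z up, the work surface at z = 0. Lengths are in m, angles in rad, forces in N, time in s.
With the tool pointing down it reaches from about 0.35 to 0.9 m from the base axis. Payload 8.1 kg.
Tool frame: the origin (TCP) lies where the fingers leave the gripper's body, on its centre line; the fingertips stand 66 mm ahead of it and the grasp point (between the pads) lies 47 mm ahead of it (arm.tip_reach is the distance from the TCP to the fingertips, in m); z points along the fingers, y is the direction in which the jaws open and shut (so a half turn about z gives the same grasp; the last joint's range is limited). The gripper opens to 92 mm and grips with 3 to 60 N. Pads are 19 mm wide; open, the fingers measure 130 mm over their backs; the gripper's body (75 mm by 190 mm) begins 47 mm behind the grasp point.
Start: joints at [1.205, 0.434, 0.025, 1.573, -0.012, 1.134, -0.075], TCP at [0.162, -0.604, 0.292] pointing down, gripper open.
Joint ranges: [-2.62, 2.62], [-0.44, 2.09], [-1.27, 1.32], [0.08, 2.57], [-1.32, 4.46], [0.12, 2], [-2.74, 2.74]. Speed limits (rad/s): [2.22, 2.22, 3.01, 3.01, 3.14, 3.14, 3.14].

## Interface

Orientations are given as a rotation vector (axis times angle).
In Python, from cell import arm gives the robot as it stands.
- The arm moves only by the tool carry_out, never from a script. Its argument "plan" is a list of rows, each a list of 5 numbers: the shift along the world's x, y, z in cm, then the turn about the world's z in rad, then the finger opening in cm, from 0 to 9.18. In form: [[tx, ty, tz, spin, fingers], ...]. A call has 1 to 20 rows; each row is the pose to reach, as a shift and turn from the pose measured when the call began; what a row does not reach only later rows make up. A row lasts 1/10 s, in which the tool goes at most 50 mm and 8.59 degrees, less where a joint would pass 70% of its speed; a pose out of reach is approached as far as the arm can. A call with a gripper value outside its range is refused whole. The fingers move at their own pace and stop on an object; "squeeze" is the grip in N (left out, the last holds). Time passes only in rows, so rows that repeat a pose let the fingers close. It gives the time, the measured TCP pose, the force and the opening at its end, in the units of the state.
- arm.observe(): the state, without advancing time (a new reading comes with each control period).
- arm.get_image(name): name is "scene" or "top"; returns (picture, depth): 400x640x3 uint8, red, green, blue; 400x640 float32, m along the optical axis (not along the pixel's ray), 0 where there is no reading.
- arm.get_calibration(name): a dict with "intrinsics" (3x3 intrinsics, pixels), "rvec" (rotation vector, rad) and "tvec" (3), from world to camera coordinates, as OpenCV has them. Camera axes: x right, y down, z forward; pixel columns grow to the right and rows downward; lengths in m; the calibration is good to about 2 mm. A picture is of the moment at which its call begins. get_calibration takes no time and is no camera call.
- arm.sign_off(): hands the job in, once; it reports no verdict.
The state is a dict: "clock": time; "joints": joint angles; "dq": joint speeds; "joint_efforts": joint torques, N m; "position": TCP position; "ee_rot": TCP orientation; "force": force on the tool from outside, world axes, zero at the start; "ft_torque": the same for the moment, N m; "width": opening from 0.0 (shut) to 1.0 (fully open).
Only numpy, scipy, OpenCV 4.12 (cv2) and the standard library are available. Lean on these libraries where they do the work, as an engineer would, in place of code of your own. Each camera call takes 0.05 s, during which the arm holds its last target. There are 200 camera calls.

## Task

The stirring base has two stations with one click-stop pointer knob in front of each; on one station stands the culture jar with its steel head and motor, on the other an empty open jar. With a fingertip, push the bar of the knob in front of the culture jar round clockwise (seen from above) by exactly four clicks, never going past the fourth, and take the finger away with the knob at rest in that click. Do not pinch the knob between the fingers, and leave the other knob, both jars, the sample bottle and the spanner where they are.

Things in the scene. Friction and masses are not known exactly. Their poses are not given: they have to be found in the camera images.
- stirrer: two-place stirring base, fixed: stainless box 360 mm (x) by 440 mm (y), deck 65 mm above the table. Origin on the table under its centre; x points away from the robot, y to its left, z up. Stations are white discs 116 mm across, 6 mm above the deck, centred at x = 85 mm, y = +150 (left) and -150 mm (right). Knobs: axes at x = -100 mm, y = +80 (left) and -80 mm (right).
- dial_left (a joint): angle of the left knob in rad, about a vertical axis: 0 at its lowest setting, growing clockwise seen from above. It clicks into rest angles 0.349 rad (20 degrees) apart: 0, 0.349, 0.698 ... 4.887 (15 settings, each with a tick on the deck), stops just beyond both ends. It starts at rest in one of the five lowest settings (0 to 1.396).
- dial_right (a joint): angle of the right knob in rad, about a vertical axis: 0 at its lowest setting, growing clockwise seen from above. It clicks into rest angles 0.349 rad (20 degrees) apart: 0, 0.349, 0.698 ... 4.887 (15 settings, each with a tick on the deck), stops just beyond both ends. It starts at rest in one of the five lowest settings (0 to 1.396).
- dial_left_hub (a point): point on the axis of the left pointer knob, 22.5 mm above the deck, 87.5 mm above the table. z up; x runs along the bar to its white-lined pointer end and turns with it. Aluminium skirt 82 mm across, top 9 mm above the deck; on it a black bar through the axis, 13 mm wide, from 9 to 36 mm above the deck, reaching 38 mm from the axis at the pointer end, 30 mm at the tail end.
- dial_right_hub (a point): point on the axis of the right pointer knob, 22.5 mm above the deck, 87.5 mm above the table. z up; x runs along the bar to its white-lined pointer end and turns with it. Aluminium skirt 82 mm across, top 9 mm above the deck; on it a black bar through the axis, 13 mm wide, from 9 to 36 mm above the deck, reaching 38 mm from the axis at the pointer end, 30 mm at the tail end.
- dial_left_tip (a point): point in the left knob's bar, 34 mm from the axis towards the pointer end, half-way up; axes as the hub's. Turning it off a rest angle takes a torque rising to 0.12 N m at 5 degrees (some 4.5 N pushed 27 mm from the axis) and falling to nothing half-way (10 degrees); past half-way it snaps on by itself to the next rest angle, ahead of a slowly pushing finger.
- dial_right_tip (a point): point in the right knob's bar, 34 mm from the axis towards the pointer end, half-way up; axes as the hub's. Turning it off a rest angle takes a torque rising to 0.12 N m at 5 degrees (some 4.5 N pushed 27 mm from the axis) and falling to nothing half-way (10 degrees); past half-way it snaps on by itself to the next rest angle, ahead of a slowly pushing finger.
- reactor_mid (a point): half height of the culture jar: closed amber glass jar 80 mm across with a teal screw ring 92 mm across, steel head with ports and a motor with teal cap, 220 mm high in all, 0.5 to 1 kg, standing loose on one of the two stations (left if its y in the base's frame is positive).
- open_jar_mid (a point): half height of the empty open glass jar, 80 mm across and 118 mm high, standing loose on the other station.
- sample_mid (a point): half height of a small capped sample bottle, 26 mm across and 62 mm high, standing loose on the deck between the stations and the knobs.
- spanner_mid (a point): point in the middle of a steel spanner 150 mm long, lying loose on the table to the right of the base.
Not all that is in view belongs to the job. What is meant by the part that bears reactor_mid is not red or yellow, and is the larger of those in its own colour.

How it is judged:
By the outcome, as a careful person would: the job done as asked, in the order asked, and still so for the second after the job is handed in, with the robot touching nothing.
It also fails if it takes over 48 s, if anything falls off the work surface, if the arm or the gripper's body presses on something with over 40 N, if the wrist force passes 120 N, or if a joint passes its speed limit or range.

## Working session

There is one attempt and no reset: what is moved stays moved. The work goes in short steps, Python scripts to look and compute and a tool call to move; the robot and the scene stay as the last step left them, time stands still between calls to the robot, and variables do not carry over. Pictures are saved under pics/ and viewed, about 8 in all and at most 12, crops included, and the job is handed in when it is done.

Besides the shell and the picture viewer there is one more tool, called after ">>>" as name(argument=value, ...), one argument or row to a line, values as JSON. carry_out: Moves the arm, as the interface text tells. Its arguments: {"type":"object","properties":{"plan":{"type":"array"},"squeeze":{"type":"number"}},"required":["plan"]}

```bash
mkdir -p pics; ls
cat > h.py <<'E'
import numpy as np, cv2
from cell import arm
def cal(n):
    c=arm.get_calibration(n); return np.array(c["intrinsics"],float),cv2.Rodrigues(np.array(c["rvec"],float))[0],np.array(c["tvec"],float).ravel()
def w(n,u,v,d=None,z=None):
    K,R,t=cal(n); r=R.T@np.linalg.solve(K,[u,v,1.]); o=-R.T@t
    return o+r*(d if d is not None else (z-o[2])/r[2])
def px(n,p):
    K,R,t=cal(n); q=K@(R@np.array(p,float)+t); return q[:2]/q[2]
def shot(n,f):
    im,d=arm.get_image(n); cv2.imwrite(f"pics/{f}.png",im[:,:,::-1]); np.save(f"pics/{f}.npy",d); return im,d
E
python3 - <<'E'
from h import *
shot("scene","s0");shot("top","t0"); print(arm.observe()); print(cal("top"))
E
```

```text
pics
{'clock': 0.1, 'joints': array([ 1.20536654,  0.43514126,  0.02496649,  1.57400431, -0.01158648,
        1.13401502, -0.07512552]), 'dq': array([ 0.00074143, -0.00197862,  0.00032081, -0.00268549,  0.00086111,
       -0.00087592, -0.00066904]), 'joint_efforts': array([ 3.73176037e-03, -6.69127536e+01,  9.88445878e-01, -3.15141928e+01,
       -6.04683906e-02,  3.73833231e-02,  8.71156408e-05]), 'position': array([ 0.16224407, -0.60318956,  0.29153149]), 'ee_rot': array([-3.11314703e+00, -4.11354339e-01,  5.06838715e-04]), 'force': array([ 0.03854065, -0.07924817, -0.73490236]), 'ft_torque': array([-0.05123618, -0.03106763,  0.01419502]), 'width': 0.9991466835891524}
(array([[448.71663991,   0.        , 325.43474272],
       [  0.        , 448.71663991, 190.98264653],
       [  0.        ,   0.        ,   1.        ]]), array([[-0.0290259 , -0.99956678, -0.00487315],
       [-0.99129513,  0.02941135, -0.12833139],
       [ 0.12841912,  0.00110579, -0.99171937]]), array([-0.12312554,  0.59001009,  1.1045953 ]))
```

View pics/s0.png

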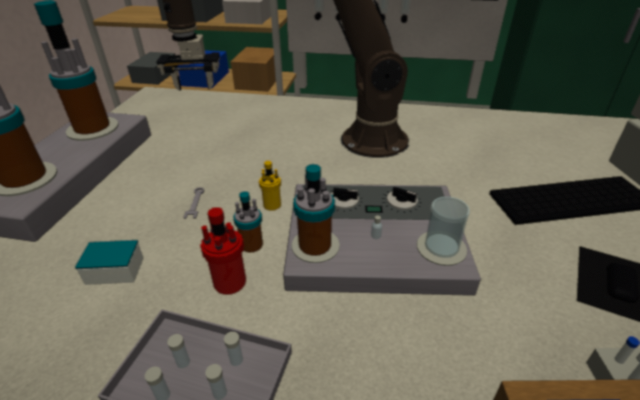

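View pics/t0.png

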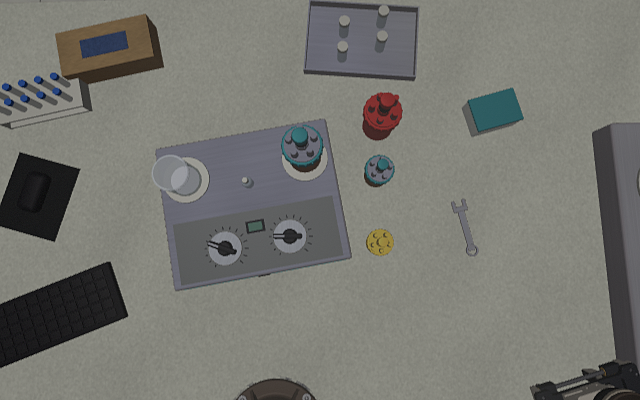

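The amber/teal jars are a large one on the base (top 302,145), a small one on the table (379,170), and two on a background base out of reach on the right. Red (382,112) and yellow (380,242) are excluded. The large one on the base's right station fits, so the knob is the right one, at (290,236). I'll confirm this in a crop.

Run:
```python
from h import *
im=cv2.imread("pics/t0.png")
cv2.imwrite("pics/c1.png",cv2.resize(im[110:270,200:400],None,fx=4,fy=4,interpolation=cv2.INTER_CUBIC)[:600])
d=np.load("pics/t0.npy")
# base corners at deck height
C=[w("top",u,v,z=.065) for u,v in [(156,150),(325,120),(351,257),(176,290)]]
for c in C: print(c.round(4))
print("ctr",np.mean(C,0), [np.linalg.norm(C[i]-C[(i+1)%4]).round(3) for i in range(4)])
for u,v in [(290,236),(225,248),(245,181),(302,137)]: print(u,v,w("top",u,v,d=d[v,u]).round(4))
```

```text
[0.6993 0.2832 0.065 ]
[ 0.7641 -0.1446  0.065 ]
[ 0.4186 -0.198   0.065 ]
[0.3519 0.228  0.065 ]
ctr [0.55847148 0.04214053 0.065     ] [np.float64(0.433), np.float64(0.35), np.float64(0.431), np.float64(0.352)]
290 236 [ 0.4727 -0.0533  0.1018]
225 248 [0.449  0.1016 0.0991]
245 181 [0.6036 0.0477 0.129 ]
302 137 [ 0.6643 -0.0967  0.2898]
```

View pics/c1.png

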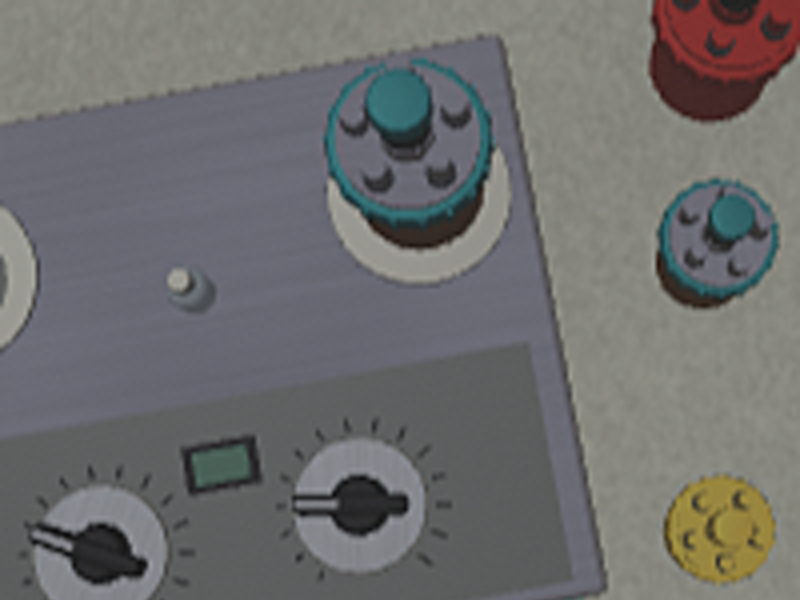

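The culture jar stands on the right station, so I'll turn the right knob, with its hub at crop (360,503) and pointer end at (295,505). Next I'll get the bar angle, using the left knob as a check.

Run:
```python
from h import *
f=lambda x,y,z=.101:w("top",200+(x-1.5)/4,110+(y-1.5)/4,z=z)[:2]
yaw=np.degrees(.152)
for n,h,t,e in [("R",(360,503),(294,505),(408,503)),("L",(101,553),(32,533),(146,570))]:
    H,T,E=f(*h),f(*t),f(*e); a=np.degrees(np.arctan2(*(T-E)[::-1])); print(n,H,T,E,np.linalg.norm(T-E),"bar ang",a,"in base",a-yaw,np.linalg.norm(T-H))
# skirt centre by thresholding bright disc at z=.074
print("skirt",f(360,503,.074), [px("top",[.4725,-.053,z]).round(1) for z in(.074,.101)])
# bar pixels: depth-based
d=np.load("pics/t0.npy"); g=cv2.imread("pics/t0.png",0)
P=[]
for v in range(222,252):
  for u in range(272,308):
    p=w("top",u,v,d=d[v,u])
    if p[2]>.088: P.append(p)
P=np.array(P); print(len(P),P[:,2].max(),P.mean(0)); q=P[:,:2]-P[:,:2].mean(0); U=np.linalg.svd(q,full_matrices=False)[2][0]; print(np.degrees(np.arctan2(U[1],U[0])),P[:,:2].min(0),P[:,:2].max(0))
```

```text
R [ 0.47424627 -0.0523917 ] [ 0.47420782 -0.0131973 ] [ 0.47341495 -0.08087586] 0.0676832045169759 bar ang 89.3287936683947 in base 80.61983518240618 0.039194425988305734
L [0.44926274 0.10143899] [0.46221797 0.14236494] [0.43851761 0.07482696] 0.07157574019119721 bar ang 70.66305963756572 in base 61.95410115157721 0.04292751002658299
skirt [ 0.47512468 -0.05013856] [array([290.8, 236.4]), array([289.9, 236.1])]
202 1.1705653605433979 [ 0.47413766 -0.04833788  0.1188177 ]
80.62715443253254 [ 0.43944914 -0.14164664] [ 0.48994102 -0.01228987]
```

>>> carry_out(
  plan=[
    [3, 8, 0, 0, 0],
    [6, 12, 0, 0, 0],
    [10, 16, 0, 0, 0],
    [12, 21, 0, 0, 0],
    [14, 25, 0, 0, 0],
    [14, 25, 0, 0, 0],
  ],
)

```text
clock: 0.7
position: [0.3033, -0.3502, 0.2914]
ee_rot: [-3.112, -0.414, 0.0]
force: [0.7, -0.7, 0.4]
width: 0.527
```

>>> carry_out(
  plan=[
    [2, 5, 0, 0, 0],
    [4, 10, 0, -0.07, 0],
    [6, 15, 0, -0.14, 0],
    [8, 20, -1, -0.21, 0],
    [10, 25, -2, -0.28, 0],
    [12, 29, -3, -0.28, 0],
    [13.2, 33.5, -5, -0.28, 0],
    [13.2, 33.5, -8, -0.28, 0],
    [13.2, 33.5, -9, -0.28, 0],
    [13.2, 33.5, -9, -0.28, 0],
  ],
)

```text
clock: 1.7
position: [0.434, -0.0153, 0.1999]
ee_rot: [-3.14, 0.022, 0.007]
force: [-0.1, -0.4, 0.8]
width: 0.003
```

Run:
```python
from h import *
o=arm.observe(); print(o["position"],o["ee_rot"],o["joints"],o["width"],o["force"])
a,_=shot("top","t1"); b,_=shot("scene","s1")
A=cv2.resize(a[160:280,230:350],(480,480),interpolation=3); 
B=cv2.resize(b[130:230,300:420],(576,480),interpolation=3)[:, :320] if 0 else cv2.resize(b[150:230,310:370],(320,427),interpolation=3)
c=np.zeros((480,800,3),np.uint8); c[:,:480]=A; c[:427,480:]=B
cv2.imwrite("pics/c2.png",c[:,:,::-1])
```

```text
[ 0.43404829 -0.01526881  0.19990139] [-3.13950555  0.02175564  0.00650135] [ 0.23557594  0.27537896 -0.38491536  2.10455484  0.14062505  0.7896992
 -1.8205379 ] 0.0032529452465688362 [-0.09059148 -0.37873953  0.84514099]
```

View pics/c2.png

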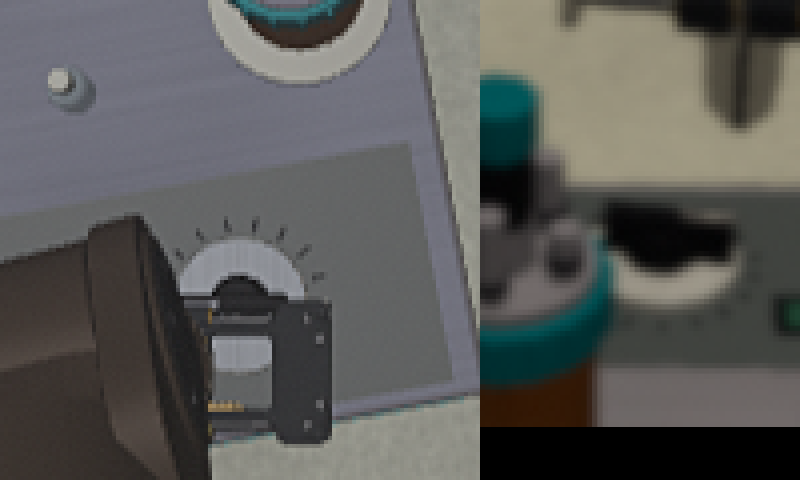

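The scene view at right shows closed fingers with rounded, tapering tips clear of the knob. The top view shows the bar under the gripper. Joint 7 is at -1.82 and would run out during the clockwise turn, so I'll half-turn the tool first.

>>> carry_out(
  plan=[
    [0, 0, 0, 0.14, 0],
    [0, 0, 0, 0.28, 0],
    [0, 0, 0, 0.42, 0],
    [0, 0, 0, 0.56, 0],
    [0, 0, 0, 0.7, 0],
    [0, 0, 0, 0.84, 0],
    [0, 0, 0, 0.98, 0],
    [0, 0, 0, 1.12, 0],
    [0, 0, 0, 1.26, 0],
    [0, 0, 0, 1.4, 0],
    [0, 0, 0, 1.54, 0],
    [0, 0, 0, 1.68, 0],
    [0, 0, 0, 1.82, 0],
    [0, 0, 0, 1.96, 0],
    [0, 0, 0, 2.1, 0],
    [0, 0, 0, 2.24, 0],
    [0, 0, 0, 2.38, 0],
    [0, 0, 0, 2.52, 0],
    [0, 0, 0, 2.66, 0],
    [0, 0, 0, 2.8, 0],
  ],
)

```text
clock: 3.8
position: [0.4357, -0.018, 0.203]
ee_rot: [0.555, 3.09, -0.006]
force: [0.3, -0.2, 0.0]
width: 0.004
```

>>> carry_out(
  plan=[
    [0, 0, 0, 0.12, 0],
    [0.3, -0.2, -0.5, 0.24, 0],
    [0.6, -0.4, -1, 0.34, 0],
    [0.9, -0.6, -2, 0.34, 0],
    [0.9, -0.6, -3, 0.34, 0],
    [0.9, -0.6, -4, 0.34, 0],
    [0.9, -0.6, -5, 0.34, 0],
    [0.9, -0.6, -5.2, 0.34, 0],
    [0.9, -0.6, -5.2, 0.34, 0],
    [0.9, -0.6, -5.2, 0.34, 0],
  ],
)

```text
clock: 4.8
position: [0.4448, -0.0238, 0.1512]
ee_rot: [0.024, 3.139, -0.005]
force: [0.2, -0.7, 0.4]
width: 0.005
```

Run:
```python
from h import *
o=arm.observe(); print(o)
b,_=shot("scene","s2")
cv2.imwrite("pics/c3.png",cv2.resize(b[160:230,320:420],(800,560),interpolation=2)[:,:,::-1])
```

```text
{'clock': 4.8, 'joints': array([ 0.70127682,  0.54529134, -1.020529  ,  2.10274475,  0.64135546,
        0.83997859,  0.84691   ]), 'dq': array([ 0.00537388, -0.00520253, -0.00336715, -0.00223451,  0.00091134,
        0.00030283,  0.00041291]), 'joint_efforts': array([-1.16642865e-01, -4.84881020e+01, -1.26146203e+01, -2.05598170e+01,
        2.91563122e-02,  8.59968038e-02, -2.45754380e-02]), 'position': array([ 0.44484601, -0.02375631,  0.15115855]), 'ee_rot': array([ 0.02417661,  3.13860894, -0.00496382]), 'force': array([ 0.23484197, -0.69742209,  0.37281518]), 'ft_torque': array([ 0.0887572 , -0.08023   , -0.05158498]), 'width': 0.004804318703444288}
```

View pics/c3.png

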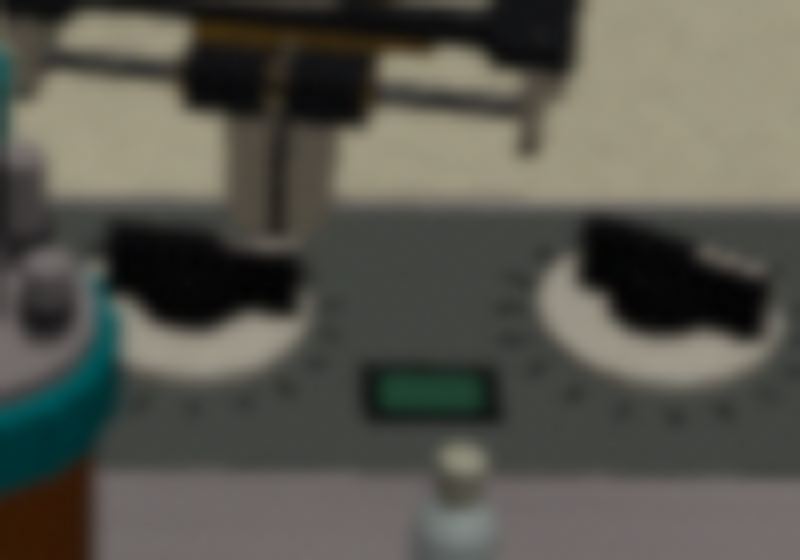

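The finger is behind the bar (robot side) near the pointer end, crop (280,235). Nothing touches. Now I'll work out the arc.

```bash
cat > arc.py <<'E'
from h import *
H=np.array([.473,-.0525]); 
def arc(phis,r=.029,s=.016,th0=88.9,dz=0.148):
    o=arm.observe(); p=o["position"]; R=cv2.Rodrigues(o["ee_rot"])[0]; yx=np.degrees(np.arctan2(R[1,1],R[0,1])) # tool y = bar dir
    b0=np.radians(yx); print("tool y",yx.round(2),"tip phi",round(th0-yx,2), "force",o["force"].round(1),p.round(4), o["joints"].round(2))
    c=np.array([np.sin(b0),-np.cos(b0)]); print("off-face s now(mm)", round(-1e3*(p[:2]-H)@c,1), "r", round(1e3*(p[:2]-H)@[np.cos(b0),np.sin(b0)],1))
    for f in phis:
        t=np.radians(th0-f); q=H+r*np.array([np.cos(t),np.sin(t)])-s*np.array([np.sin(t),-np.cos(t)])
        print(f,[*( (q-p[:2])*100).round(2), round((dz-p[2])*100,2), round(np.radians(th0-f-yx),3),0])
E
python3 -c "
from arc import *
arc(range(0,40,3))"
```

```text
tool y 89.11 tip phi -0.21 force [ 0.3 -0.1 -0.1] [ 0.4449 -0.0238  0.1512] [ 0.7   0.55 -1.02  2.1   0.64  0.84  0.85]
off-face s now(mm) 28.5 r 28.3
0 [np.float64(1.26), np.float64(0.06), np.float64(-0.32), np.float64(-0.004), 0]
3 [np.float64(1.42), np.float64(0.14), np.float64(-0.32), np.float64(-0.056), 0]
6 [np.float64(1.58), np.float64(0.21), np.float64(-0.32), np.float64(-0.108), 0]
9 [np.float64(1.74), np.float64(0.27), np.float64(-0.32), np.float64(-0.161), 0]
12 [np.float64(1.91), np.float64(0.32), np.float64(-0.32), np.float64(-0.213), 0]
15 [np.float64(2.07), np.float64(0.36), np.float64(-0.32), np.float64(-0.265), 0]
18 [np.float64(2.24), np.float64(0.39), np.float64(-0.32), np.float64(-0.318), 0]
21 [np.float64(2.42), np.float64(0.42), np.float64(-0.32), np.float64(-0.37), 0]
24 [np.float64(2.59), np.float64(0.43), np.float64(-0.32), np.float64(-0.423), 0]
27 [np.float64(2.76), np.float64(0.44), np.float64(-0.32), np.float64(-0.475), 0]
30 [np.float64(2.94), np.float64(0.44), np.float64(-0.32), np.float64(-0.527), 0]
33 [np.float64(3.11), np.float64(0.43), np.float64(-0.32), np.float64(-0.58), 0]
36 [np.float64(3.28), np.float64(0.41), np.float64(-0.32), np.float64(-0.632), 0]
39 [np.float64(3.45), np.float64(0.38), np.float64(-0.32), np.float64(-0.684), 0]
```

>>> carry_out(
  plan=[
    [0.2, 0, -0.3, 0, 0],
    [0.4, 0, -0.3, 0, 0],
    [0.6, 0, -0.3, 0, 0],
    [0.8, 0, -0.3, 0, 0],
    [1.0, 0.05, -0.3, 0, 0],
    [1.26, 0.06, -0.3, 0, 0],
    [1.36, 0.11, -0.3, -0.04, 0],
    [1.47, 0.16, -0.3, -0.07, 0],
    [1.53, 0.19, -0.3, -0.09, 0],
    [1.53, 0.19, -0.3, -0.09, 0],
  ],
)

```text
clock: 5.85
position: [0.4591, -0.0219, 0.148]
ee_rot: [0.167, 3.136, -0.006]
force: [-5.6, -0.1, 2.5]
width: 0.007
```

```bash
python3 -c "
from arc import *
arc(range(6,40,3)); print(arm.observe()['ft_torque'])
a,_=shot('top','t3'); b,_=shot('scene','s3')"
```

```text
tool y 83.92 tip phi 4.98 force [-5.6 -0.1  2.5] [ 0.4591 -0.0219  0.148 ] [ 0.66  0.56 -0.98  2.07  0.64  0.84  0.77]
off-face s now(mm) 17.0 r 29.0
6 [np.float64(0.16), np.float64(0.01), np.float64(0.0), np.float64(-0.018), 0]
9 [np.float64(0.32), np.float64(0.07), np.float64(0.0), np.float64(-0.07), 0]
12 [np.float64(0.49), np.float64(0.12), np.float64(0.0), np.float64(-0.122), 0]
15 [np.float64(0.65), np.float64(0.17), np.float64(0.0), np.float64(-0.175), 0]
18 [np.float64(0.82), np.float64(0.2), np.float64(0.0), np.float64(-0.227), 0]
21 [np.float64(1.0), np.float64(0.23), np.float64(0.0), np.float64(-0.28), 0]
24 [np.float64(1.17), np.float64(0.24), np.float64(0.0), np.float64(-0.332), 0]
27 [np.float64(1.34), np.float64(0.25), np.float64(0.0), np.float64(-0.384), 0]
30 [np.float64(1.52), np.float64(0.25), np.float64(0.0), np.float64(-0.437), 0]
33 [np.float64(1.69), np.float64(0.23), np.float64(0.0), np.float64(-0.489), 0]
36 [np.float64(1.86), np.float64(0.21), np.float64(0.0), np.float64(-0.541), 0]
39 [np.float64(2.03), np.float64(0.19), np.float64(0.0), np.float64(-0.594), 0]
[ 0.19408285  1.01475416 -0.01397739]
```

Contact came where predicted: 5.6 N at about 5°, which is the detent's peak. Next I'll push to 26°, which should be against the second detent.

>>> carry_out(
  plan=[
    [0.2, 0.02, 0, -0.035, 0],
    [0.32, 0.07, 0, -0.07, 0],
    [0.49, 0.12, 0, -0.122, 0],
    [0.6, 0.15, 0, -0.16, 0],
    [0.72, 0.18, 0, -0.195, 0],
    [0.82, 0.2, 0, -0.227, 0],
    [0.91, 0.22, 0, -0.253, 0],
    [1.0, 0.23, 0, -0.28, 0],
    [1.08, 0.235, 0, -0.305, 0],
    [1.17, 0.24, 0, -0.332, 0],
    [1.25, 0.245, 0, -0.358, 0],
    [1.25, 0.245, 0, -0.358, 0],
  ],
)

```text
clock: 7.15
position: [0.4704, -0.0189, 0.1478]
ee_rot: [-0.723, -3.055, 0.007]
force: [-7.6, 4.1, 4.2]
width: 0.006
```

```bash
python3 -c "
from arc import *
arc(range(24,80,3))
b,_=shot('scene','s4')
cv2.imwrite('pics/c4.png',cv2.resize(b[160:230,320:420],(800,560),interpolation=2)[:,:,::-1])"
```

```text
tool y 63.38 tip phi 25.52 force [-7.6  4.1  4.2] [ 0.4704 -0.0189  0.1478] [ 0.59  0.54 -0.89  2.05  0.57  0.82  0.47]
off-face s now(mm) 17.3 r 28.8
24 [np.float64(0.04), np.float64(-0.05), np.float64(0.02), np.float64(0.026), 0]
27 [np.float64(0.21), np.float64(-0.04), np.float64(0.02), np.float64(-0.026), 0]
30 [np.float64(0.39), np.float64(-0.05), np.float64(0.02), np.float64(-0.078), 0]
33 [np.float64(0.56), np.float64(-0.06), np.float64(0.02), np.float64(-0.131), 0]
36 [np.float64(0.73), np.float64(-0.08), np.float64(0.02), np.float64(-0.183), 0]
39 [np.float64(0.9), np.float64(-0.11), np.float64(0.02), np.float64(-0.235), 0]
42 [np.float64(1.07), np.float64(-0.14), np.float64(0.02), np.float64(-0.288), 0]
45 [np.float64(1.24), np.float64(-0.19), np.float64(0.02), np.float64(-0.34), 0]
48 [np.float64(1.4), np.float64(-0.25), np.float64(0.02), np.float64(-0.392), 0]
51 [np.float64(1.56), np.float64(-0.31), np.float64(0.02), np.float64(-0.445), 0]
54 [np.float64(1.72), np.float64(-0.38), np.float64(0.02), np.float64(-0.497), 0]
57 [np.float64(1.87), np.float64(-0.46), np.float64(0.02), np.float64(-0.549), 0]
60 [np.float64(2.02), np.float64(-0.55), np.float64(0.02), np.float64(-0.602), 0]
63 [np.float64(2.17), np.float64(-0.65), np.float64(0.02), np.float64(-0.654), 0]
66 [np.float64(2.31), np.float64(-0.75), np.float64(0.02), np.float64(-0.707), 0]
69 [np.float64(2.44), np.float64(-0.86), np.float64(0.02), np.float64(-0.759), 0]
72 [np.float64(2.57), np.float64(-0.98), np.float64(0.02), np.float64(-0.811), 0]
75 [np.float64(2.69), np.float64(-1.11), np.float64(0.02), np.float64(-0.864), 0]
78 [np.float64(2.8), np.float64(-1.24), np.float64(0.02), np.float64(-0.916), 0]
```

View pics/c4.png

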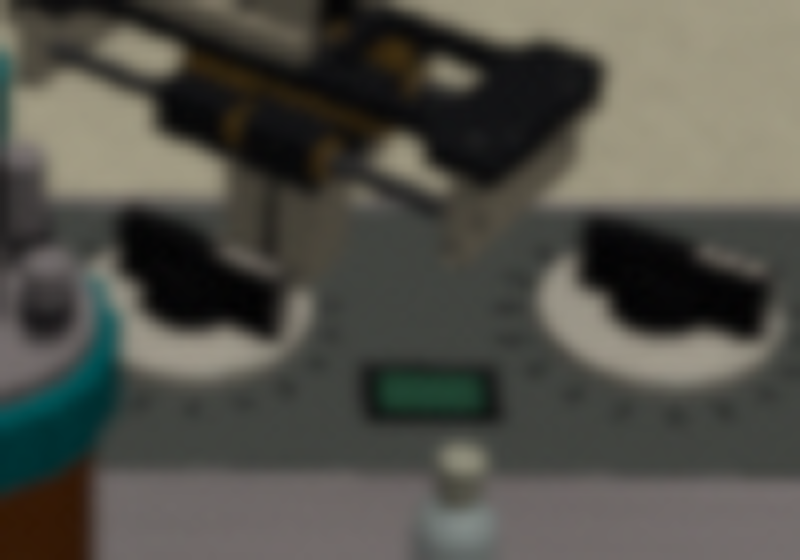

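The right bar is now one click plus about 5° on (crop, hub ~195,290, pointer ~280,310). I'll continue to 57°, past the third half-way point.

>>> carry_out(
  plan=[
    [0.12, -0.04, 0, 0, 0],
    [0.21, -0.04, 0, -0.026, 0],
    [0.3, -0.045, 0, -0.052, 0],
    [0.39, -0.05, 0, -0.078, 0],
    [0.56, -0.06, 0, -0.131, 0],
    [0.73, -0.08, 0, -0.183, 0],
    [0.82, -0.095, 0, -0.21, 0],
    [0.9, -0.11, 0, -0.235, 0],
    [0.99, -0.125, 0, -0.26, 0],
    [1.07, -0.14, 0, -0.288, 0],
    [1.15, -0.165, 0, -0.314, 0],
    [1.24, -0.19, 0, -0.34, 0],
    [1.32, -0.22, 0, -0.366, 0],
    [1.4, -0.25, 0, -0.392, 0],
    [1.48, -0.28, 0, -0.418, 0],
    [1.56, -0.31, 0, -0.445, 0],
    [1.64, -0.345, 0, -0.47, 0],
    [1.72, -0.38, 0, -0.497, 0],
    [1.72, -0.38, 0, -0.497, 0],
    [1.72, -0.38, 0, -0.497, 0],
  ],
)

```text
clock: 9.2
position: [0.4871, -0.0221, 0.1477]
ee_rot: [-1.451, -2.781, 0.006]
force: [-5.1, 5.1, 0.6]
width: 0.004
```

```bash
python3 -c "
from arc import *
arc(range(52,82,2))
b,_=shot('scene','s5');a,_=shot('top','t5')
c=np.hstack([cv2.resize(b[165:225,325:385],(400,400),interpolation=2),cv2.resize(a[200:270,255:325],(400,400),interpolation=2)])
cv2.imwrite('pics/c5.png',c[:,:,::-1])"
```

```text
tool y 34.92 tip phi 53.98 force [-5.1  5.1  0.6] [ 0.4871 -0.0221  0.1477] [ 0.5   0.52 -0.75  2.02  0.49  0.8   0.07]
off-face s now(mm) 16.9 r 29.0
52 [np.float64(-0.05), np.float64(-0.02), np.float64(0.03), np.float64(0.035), 0]
54 [np.float64(0.05), np.float64(-0.07), np.float64(0.03), np.float64(-0.0), 0]
56 [np.float64(0.16), np.float64(-0.13), np.float64(0.03), np.float64(-0.035), 0]
58 [np.float64(0.26), np.float64(-0.18), np.float64(0.03), np.float64(-0.07), 0]
60 [np.float64(0.36), np.float64(-0.24), np.float64(0.03), np.float64(-0.105), 0]
62 [np.float64(0.45), np.float64(-0.31), np.float64(0.03), np.float64(-0.14), 0]
64 [np.float64(0.55), np.float64(-0.37), np.float64(0.03), np.float64(-0.175), 0]
66 [np.float64(0.64), np.float64(-0.44), np.float64(0.03), np.float64(-0.21), 0]
68 [np.float64(0.73), np.float64(-0.51), np.float64(0.03), np.float64(-0.245), 0]
70 [np.float64(0.82), np.float64(-0.59), np.float64(0.03), np.float64(-0.28), 0]
72 [np.float64(0.9), np.float64(-0.67), np.float64(0.03), np.float64(-0.314), 0]
74 [np.float64(0.98), np.float64(-0.75), np.float64(0.03), np.float64(-0.349), 0]
76 [np.float64(1.06), np.float64(-0.84), np.float64(0.03), np.float64(-0.384), 0]
78 [np.float64(1.13), np.float64(-0.92), np.float64(0.03), np.float64(-0.419), 0]
80 [np.float64(1.21), np.float64(-1.01), np.float64(0.03), np.float64(-0.454), 0]
```

View pics/c5.png

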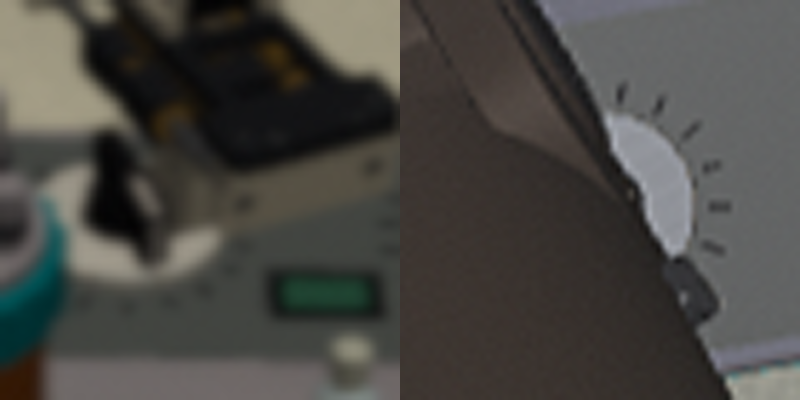

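```bash
cat > fit.py <<'E'
from h import *
H=np.array([.473,-.0525])
def fit(f,angs,n="scene",lo=60):
    im=cv2.imread(f"pics/{f}.png"); S=8
    u0,v0=(px(n,[*H,.09])-[15,13]).astype(int); c=cv2.resize(im[v0:v0+26,u0:u0+30],None,fx=S,fy=S,interpolation=2)
    dark=c.max(2)<lo; best=[]
    for a in angs:
      t=np.radians(88.9-a); b=np.array([np.cos(t),np.sin(t)]); m=np.array([-b[1],b[0]])
      for du in range(-16,17,4):
       for dv in range(-16,17,4):
        pts=[(( px(n,[*(H+x*b+y*m),z])-[u0,v0]+.5)*S+[du,dv]) for x in(.004,.038) for y in(-.0065,.0065) for z in(.074,.101)]
        msk=np.zeros(dark.shape,np.uint8); cv2.fillConvexPoly(msk,cv2.convexHull(np.array(pts).astype(np.int32)),1)
        k=cv2.dilate(msk,np.ones((21,21)))-msk  # dark inside, bright round it
        best.append((dark[msk>0].mean()-dark[k>0].mean(),a,du,dv))
    for a in angs: print(a,max(x for x in best if x[1]==a))
E
python3 -c "
from fit import *
for f,A in [('s0',range(-20,21,5)),('s4',range(10,41,5)),('s5',range(35,76,5))]: print(f); fit(f,A)"
```

```text
s0Traceback (most recent call last):
  File "<string>", line 3, in <module>
    for f,A in [('s0',range(-20,21,5)),('s4',range(10,41,5)),('s5',range(35,76,5))]: print(f); fit(f,A)
                                                                                               ~~~^^^^^
  File "fit.py", line 11, in fit
    pts=[(( px(n,[*(H+x*b+y*m),z])-[u0,v0]+.5)*S+[du,dv]) for x in(.004,.038) for y in(-.0065,.0065) for z in(.074,.101)]
            ~~^^^^^^^^^^^^^^^^^^^^
  File "h.py", line 9, in px
    K,R,t=cal(n); q=K@(R@np.array(p,float)+t); return q[:2]/q[2]
          ~~~^^^
  File "h.py", line 4, in cal
    c=arm.get_calibration(n); return np.array(c["intrinsics"],float),cv2.Rodrigues(np.array(c["rvec"],float))[0],np.array(c["tvec"],float).ravel()
ValueError: time passes only in moves, steps and waits
```

```bash
sed -i 's/^def cal/import functools\n@functools.lru_cache\ndef cal/' h.py
python3 -c "
from fit import *
for f,A in [('s0',range(-20,21,5)),('s4',range(10,41,5)),('s5',range(35,76,5))]: print(f); fit(f,A)"
```

```text
s0
-20 (np.float64(0.40301206871794726), -20, -4, 16)
-15 (np.float64(0.3953894870436887), -15, -4, 16)
-10 (np.float64(0.3863868142487016), -10, -4, 16)
-5 (np.float64(0.3889351636395062), -5, -4, 16)
0 (np.float64(0.4026542355096459), 0, -4, 12)
5 (np.float64(0.40650994880324703), 5, -4, 8)
10 (np.float64(0.40494185492470175), 10, -4, -4)
15 (np.float64(0.41316901160046554), 15, 0, -4)
20 (np.float64(0.42250873525751387), 20, 0, -8)
s4
10 (np.float64(0.43824789218626037), 10, -16, 16)
15 (np.float64(0.438660814755453), 15, -16, 12)
20 (np.float64(0.44862369142472386), 20, -12, 12)
25 (np.float64(0.4428519772638897), 25, -8, 8)
30 (np.float64(0.44065451913256515), 30, -4, 8)
35 (np.float64(0.4223238195912615), 35, 0, 4)
40 (np.float64(0.4010080219751201), 40, 4, 0)
s5
35 (np.float64(0.18579459132722542), 35, -16, 0)
40 (np.float64(0.21279259461301414), 40, -16, -4)
45 (np.float64(0.21513220388322585), 45, -16, -8)
50 (np.float64(0.18624472002765557), 50, -12, -12)
55 (np.float64(0.2372873296177327), 55, -16, 16)
60 (np.float64(0.290017518487708), 60, -16, 12)
65 (np.float64(0.2744837198811438), 65, -16, 4)
70 (np.float64(0.30933924861544315), 70, -16, -16)
75 (np.float64(0.30309502068297833), 75, -16, -16)
```

Contact force is still 7 N, so it's unclear whether the third detent has snapped. I'll back the finger off along its own normal and look at the knob at rest.

>>> carry_out(
  plan=[
    [-0.3, 0.4, 0, 0, 0],
    [-0.8, 1.2, 0, 0, 0],
    [-1.7, 2.5, 0, 0, 0],
    [-1.7, 2.5, 2, 0, 0],
    [-2, 3, 6, 0, 0],
    [-6, 3, 10, 0, 0],
    [-10, 3, 12, 0, 0],
    [-12, 3, 13, 0, 0],
    [-12, 3, 13, 0, 0],
  ],
)

```text
clock: 10.2
position: [0.3647, 0.0086, 0.2786]
ee_rot: [-1.452, -2.785, 0.011]
force: [0.3, 0.2, 0.6]
width: 0.006
```

```bash
python3 -c "
from arc import *
arc([40]);
b,_=shot('scene','s6');a,_=shot('top','t6')
c=np.hstack([cv2.resize(b[165:225,325:385],(400,400),interpolation=2),cv2.resize(a[200:270,255:325],(400,400),interpolation=2)])
cv2.imwrite('pics/c6.png',c[:,:,::-1])"
```

```text
tool y 34.93 tip phi 53.97 force [0.3 0.2 0.6] [0.3647 0.0086 0.2786] [ 0.75  0.12 -0.96  2.11  0.12  0.98  0.33]
off-face s now(mm) 112.1 r -53.8
40 [np.float64(11.53), np.float64(-2.87), np.float64(-13.06), np.float64(0.244), 0]
```

View pics/c6.png

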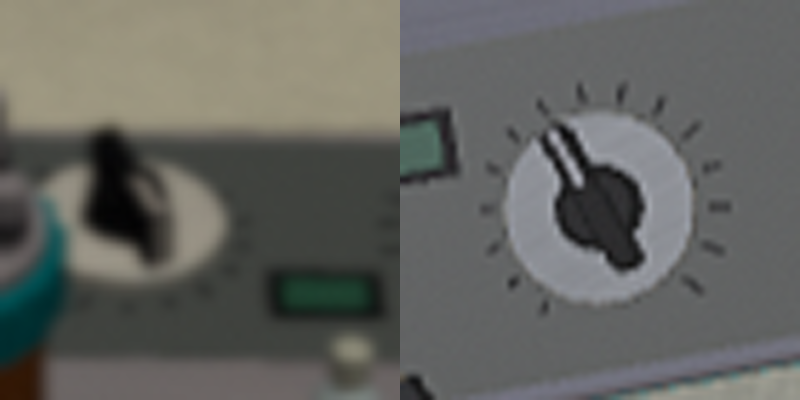

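The top crop shows hub (600,205) and pointer end (550,130), pointing at the tick at (543,105), sixth from the lowest. It began at the third, so it's at rest exactly three clicks on. There is also a round boss about 17 mm in radius. The finger probably rubbed on it, which would explain the force, so I'll use a larger radius for the last click.

```bash
sed -i 's/^H=.*/H=np.array([.474,-.0512])/' arc.py; python3 -c "
from arc import *
arc([62],r=.036,s=.027,dz=.20);arc([62],r=.036,s=.027);arc([62,64,66,68,70,72,74,76,78],r=.036)"
```

```text
tool y 34.89 tip phi 54.01 force [-0.3 -0.2  0.2] [0.3671 0.008  0.2779] [ 0.74  0.12 -0.96  2.1   0.12  0.98  0.33]
off-face s now(mm) 109.8 r -53.8
62 [np.float64(12.68), np.float64(-1.89), np.float64(-7.79), np.float64(-0.139), 0]
tool y 34.89 tip phi 54.01 force [-0.3 -0.2  0.2] [0.3671 0.008  0.2779] [ 0.74  0.12 -0.96  2.1   0.12  0.98  0.33]
off-face s now(mm) 109.8 r -53.8
62 [np.float64(12.68), np.float64(-1.89), np.float64(-12.99), np.float64(-0.139), 0]
tool y 34.89 tip phi 54.01 force [-0.3 -0.2  0.2] [0.3671 0.008  0.2779] [ 0.74  0.12 -0.96  2.1   0.12  0.98  0.33]
off-face s now(mm) 109.8 r -53.8
62 [np.float64(13.18), np.float64(-2.87), np.float64(-12.99), np.float64(-0.139), 0]
64 [np.float64(13.29), np.float64(-2.96), np.float64(-12.99), np.float64(-0.174), 0]
66 [np.float64(13.39), np.float64(-3.05), np.float64(-12.99), np.float64(-0.209), 0]
68 [np.float64(13.49), np.float64(-3.14), np.float64(-12.99), np.float64(-0.244), 0]
70 [np.float64(13.58), np.float64(-3.24), np.float64(-12.99), np.float64(-0.279), 0]
72 [np.float64(13.67), np.float64(-3.35), np.float64(-12.99), np.float64(-0.314), 0]
74 [np.float64(13.76), np.float64(-3.45), np.float64(-12.99), np.float64(-0.349), 0]
76 [np.float64(13.85), np.float64(-3.56), np.float64(-12.99), np.float64(-0.384), 0]
78 [np.float64(13.93), np.float64(-3.67), np.float64(-12.99), np.float64(-0.419), 0]
```

>>> carry_out(
  plan=[
    [3, 0, 0, -0.05, 0],
    [6, -0.5, -1, -0.1, 0],
    [9, -1, -3, -0.14, 0],
    [11, -1.3, -6, -0.14, 0],
    [12.4, -1.35, -8, -0.14, 0],
    [12.4, -1.35, -10, -0.14, 0],
    [12.4, -1.35, -12, -0.14, 0],
    [12.4, -1.35, -13, -0.14, 0],
    [12.4, -1.35, -13, -0.14, 0],
    [12.4, -1.35, -13, -0.14, 0],
  ],
)

```text
clock: 11.3
position: [0.4914, -0.005, 0.148]
ee_rot: [-1.643, -2.675, 0.007]
force: [0.1, -0.0, 0.2]
width: 0.002
```

```bash
python3 -c "
from arc import *
arc([62,64,66,68,70,72,74,76,78],r=.036)"
```

```text
tool y 26.89 tip phi 62.01 force [ 0.1 -0.   0.2] [ 0.4914 -0.005   0.148 ] [ 0.47  0.52 -0.76  2.01  0.49  0.81 -0.11]
off-face s now(mm) 33.4 r 36.4
62 [np.float64(0.75), np.float64(-1.57), np.float64(0.0), np.float64(0.0), 0]
64 [np.float64(0.85), np.float64(-1.66), np.float64(0.0), np.float64(-0.035), 0]
66 [np.float64(0.95), np.float64(-1.75), np.float64(0.0), np.float64(-0.07), 0]
68 [np.float64(1.05), np.float64(-1.84), np.float64(0.0), np.float64(-0.105), 0]
70 [np.float64(1.15), np.float64(-1.94), np.float64(0.0), np.float64(-0.14), 0]
72 [np.float64(1.24), np.float64(-2.05), np.float64(0.0), np.float64(-0.174), 0]
74 [np.float64(1.33), np.float64(-2.15), np.float64(0.0), np.float64(-0.209), 0]
76 [np.float64(1.41), np.float64(-2.26), np.float64(0.0), np.float64(-0.244), 0]
78 [np.float64(1.49), np.float64(-2.37), np.float64(0.0), np.float64(-0.279), 0]
```

>>> carry_out(
  plan=[
    [0.2, -0.4, 0, 0, 0],
    [0.4, -0.8, 0, 0, 0],
    [0.6, -1.2, 0, 0, 0],
    [0.75, -1.57, 0, 0, 0],
    [0.85, -1.66, 0, -0.035, 0],
    [0.95, -1.75, 0, -0.07, 0],
    [0.95, -1.75, 0, -0.07, 0],
  ],
)

```text
clock: 12.0
position: [0.5011, -0.0231, 0.1481]
ee_rot: [-1.738, -2.614, 0.007]
force: [0.1, 0.0, -0.6]
width: 0.009
```

>>> carry_out(
  plan=[
    [0.1, -0.09, 0, -0.03, 0],
    [0.15, -0.14, 0, -0.05, 0],
    [0.15, -0.14, 0, -0.05, 0],
  ],
)

```text
clock: 12.3
position: [0.5026, -0.0249, 0.1481]
ee_rot: [-1.804, -2.569, 0.008]
force: [-0.6, 0.5, -0.4]
width: -0.001
```

```bash
python3 -c "
from arc import *
arc([66,68,70,72,74,76,78],r=.036)"
```

```text
tool y 19.85 tip phi 69.05 force [-0.6  0.5 -0.4] [ 0.5026 -0.0249  0.1481] [ 0.48  0.53 -0.72  1.98  0.48  0.81 -0.17]
off-face s now(mm) 15.1 r 35.8
66 [np.float64(-0.16), np.float64(0.24), np.float64(-0.01), np.float64(0.053), 0]
68 [np.float64(-0.06), np.float64(0.15), np.float64(-0.01), np.float64(0.018), 0]
70 [np.float64(0.03), np.float64(0.05), np.float64(-0.01), np.float64(-0.017), 0]
72 [np.float64(0.12), np.float64(-0.05), np.float64(-0.01), np.float64(-0.051), 0]
74 [np.float64(0.21), np.float64(-0.16), np.float64(-0.01), np.float64(-0.086), 0]
76 [np.float64(0.3), np.float64(-0.27), np.float64(-0.01), np.float64(-0.121), 0]
78 [np.float64(0.38), np.float64(-0.38), np.float64(-0.01), np.float64(-0.156), 0]
```

>>> carry_out(
  plan=[
    [0.06, -0.06, 0, -0.02, 0],
    [0.12, -0.12, 0, -0.04, 0],
    [0.12, -0.12, 0, -0.04, 0],
  ],
)

```text
clock: 12.6
position: [0.5036, -0.026, 0.148]
ee_rot: [-1.856, -2.531, 0.008]
force: [-1.5, 1.3, 0.3]
width: 0.0
```

```bash
python3 -c "
from arc import *
arc([70,72,74,76,78],r=.036)
b,_=shot('scene','s7');a,_=shot('top','t7')
c=np.hstack([cv2.resize(b[165:225,325:385],(400,400),interpolation=2),cv2.resize(a[200:270,255:325],(400,400),interpolation=2)])
cv2.imwrite('pics/c7.png',c[:,:,::-1])"
```

```text
tool y 17.5 tip phi 71.4 force [-1.5  1.3  0.3] [ 0.5036 -0.026   0.148 ] [ 0.47  0.52 -0.71  1.98  0.47  0.81 -0.2 ]
off-face s now(mm) 15.2 r 35.8
70 [np.float64(-0.07), np.float64(0.16), np.float64(-0.0), np.float64(0.024), 0]
72 [np.float64(0.02), np.float64(0.05), np.float64(-0.0), np.float64(-0.011), 0]
74 [np.float64(0.11), np.float64(-0.05), np.float64(-0.0), np.float64(-0.045), 0]
76 [np.float64(0.19), np.float64(-0.16), np.float64(-0.0), np.float64(-0.08), 0]
78 [np.float64(0.27), np.float64(-0.27), np.float64(-0.0), np.float64(-0.115), 0]
```

View pics/c7.png

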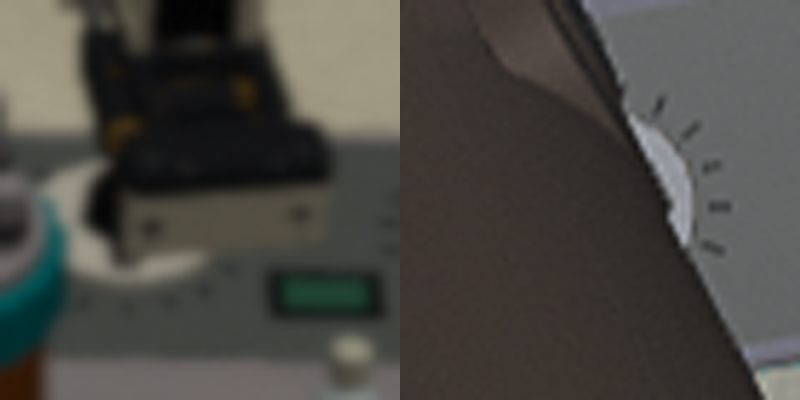

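Force was zero, then rose slowly to 2 N. Earlier the finger led its nominal angle by about 6°, so the knob has most likely already snapped to the fourth click and is being touched there. I won't push further. I'll back off and look.

>>> carry_out(
  plan=[
    [-0.1, 0.3, 0, 0, 0],
    [-0.4, 1.2, 0, 0, 0],
    [-0.9, 2.8, 0, 0, 0],
    [-0.9, 2.8, 2, 0, 0],
    [-2, 3, 6, 0, 0],
    [-6, 3, 10, 0, 0],
    [-10, 3, 12, 0, 0],
    [-13, 3, 13, 0, 0],
    [-14, 3, 13, 0, 0],
    [-14, 3, 13, 0, 0],
  ],
)

```text
clock: 13.7
position: [0.3626, 0.004, 0.2782]
ee_rot: [-1.856, -2.534, 0.01]
force: [-0.6, 0.4, 0.3]
width: 0.006
```

```bash
python3 -c "
from h import *
o=arm.observe(); print(o['clock'],o['position'],o['force'])
b,_=shot('scene','s8');a,_=shot('top','t8')
c=np.hstack([cv2.resize(b[165:225,325:385],(400,400),interpolation=2),cv2.resize(a[200:270,255:325],(400,400),interpolation=2)])
cv2.imwrite('pics/c8.png',c[:,:,::-1])
a0=cv2.imread('pics/t0.png').astype(int); df=abs(a0-a[:,:,::-1]).max(2)>40
for n,(u0,u1,v0,v1) in dict(jarL=(150,212,150,205),jarR=(275,332,120,182),bottle=(238,256,172,192),dialL=(203,247,225,270),spanner=(450,482,195,260),dialR=(268,312,214,256)).items(): print(n,df[v0:v1,u0:u1].sum())
"
```

```text
13.7 [0.3626379  0.00399841 0.27821229] [-0.56603375  0.36941409  0.30260119]
jarL 0
jarR 0
bottle 0
dialL 390
spanner 0
dialR 145
```

View pics/c8.png

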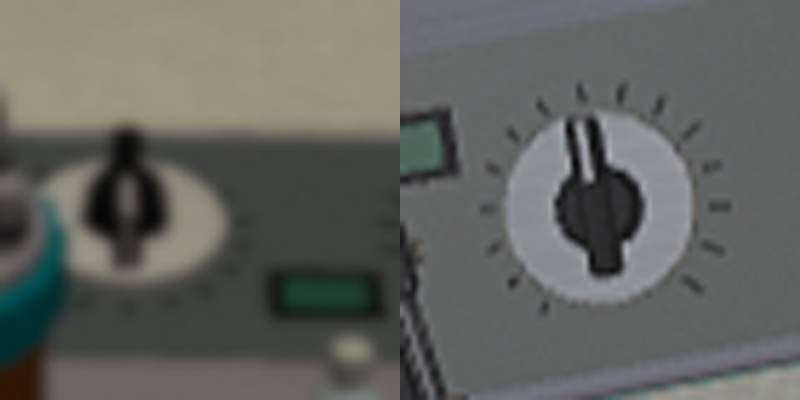

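The pointer now lines up with the tick at (582,93), the seventh, so it's exactly four clicks on. The left-knob difference in the top view is probably the arm covering it; I'll check that in the scene camera and then hand in.

```bash
python3 -c "
from h import *
a=cv2.imread('pics/s0.png').astype(int);b=cv2.imread('pics/s8.png').astype(int)
d=abs(a-b).max(2); print('dialL scene',(d[183:212,386:420]>30).sum(), d[183:212,386:420].max())
if d[183:212,386:420].max()<40: arm.sign_off(); print('signed')
"
```

```text
dialL scene 0 3
the job is handed in; nothing more can be done
signed
```

The right knob, the one in front of the culture jar, is four clicks clockwise from where it started, and I have handed the job in. I pushed the bar with the closed fingertips, without pinching. The finger is clear of the knob, and the arm was done at 13.7 s of the 48 s allowed.

**Final checks:**
- **Click count:** the pointer moved from the third tick after the lowest to the seventh. It stood on the sixth when I backed off and looked part-way through.
- **Everything else:** the images before and after show no change at the jars, the sample bottle or the spanner in the top view. The left knob was hidden by the arm there, but it is unchanged in the scene camera.

**What disagreed:** at the third click the finger still felt about 7 N, although my geometry said it should be free. It probably touched the knob's round boss, and the knob was further round than I had calculated. I moved the finger further out for the last click, where it felt only up to 2 N at the end. The knob was not visible during that last push. So I can confirm where it came to rest, but the images do not show that it never passed the fourth click. At that force it cannot have been near the next click.

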